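# Load the herb propagator and set it to vent

### The job

Put every herb cup, those hanging on the rail stand and those standing on the worktop, upright on the floor of the wooden propagator while its lid is wide open, without tipping any over. Then bring the lid down to its vent setting: lift the stay bar at its knob off the pin, draw it towards you and drop its last hole, the one nearest the lid, over the pin until the bar sits down on the pin's shoulder. The air shutter on the front of the box must be slid fully open, off the slots and right to its stop, and the other things on the worktop are to be left where they are.

Things in the scene. Friction and masses are not known exactly. Their poses are not given: they have to be found in the camera images.
- propagator: open wooden box of a herb propagator, fixed: 210 mm deep (x), 300 mm wide (y), 95 mm high, walls 9 mm, inner floor 192 x 282 mm lying 12 mm up. Origin at the centre of its underside, x pointing away from the robot to the lid's hinges, y left. Its glazed lid (hinge axis on the back top edge, 105 mm behind the origin, 98 mm up) stands almost upright at the start
- lid (a joint): opening angle of the glazed lid (rad): 0 shut, about 1.4 wide open (stay on hole 1, the start), 1.0 on hole 2, 0.53 on hole 3 (vent). The lid is 212 mm deep and weighs 0.25 kg; its hinges are stiff, so it stays where it is left and follows when the stay is drawn with some 3 to 8 N
- stay_knob (a point): middle of the upright knob (16 mm thick, 32 mm tall) on the front end of the stay, a flat steel bar 22 mm wide, 4 mm thick, outside the box's left wall. 20 mm above the bar's mid-plane, 231 mm from the bar's pivot, which sits on the lid's left edge 70 mm from its hinge. Frame x runs along the bar to the pivot. The bar swings freely up and down, drops when let go, and has 0.03 rad of play sideways
- stay_hole1 (a point): centre of the hole nearest the knob, at the bar's underside, 154 mm from the pivot: over the pin at the start. All three holes are 13 mm wide. At the start the bar slopes up along the left wall from the knob to its pivot, 168 mm above the worktop: keep gripper and cups clear of it
- stay_hole2 (a point): centre of the middle hole, at the bar's underside, 126 mm from the pivot
- stay_hole3 (a point): centre of the hole nearest the lid, at the bar's underside, 98 mm from the pivot: the vent setting. When it is over the pin the knob stands about 56 mm nearer the robot than at the start
- pin_foot (a point): foot of the upright steel pin, 126 mm above the worktop on top of its 17 mm wide shoulder, on a bracket at the left wall of the box. The pin is 8 mm thick, rises 16 mm above this point and has a round top; the seated bar rests on the shoulder, sloping down to the knob by 6 to 15 degrees
- shutter (a joint): position of the sliding air shutter on the front wall of the box (m): 0 covers the slots, 0.10 is fully open at its stop; it slides to the box's right (-y) with about 1.5 N of friction
- shutter_grip (a point): middle of the shutter's black finger tab, which juts 30 mm out from the front of the box: 12 mm wide (y), 30 mm deep (x), 30 mm tall, 67 mm above the worktop; pinch it across y from above, or push its side
- rail_stand: rail stand, fixed: posts 310 mm apart (y) on a wooden foot, a 10 mm round steel rail, top 170 mm above the worktop, a second rail 47 mm lower for the cups to lean on. Origin under the rail's middle, x pointing away from the robot; cups hang on the robot's side, their axes 39 mm in front of the rail. A cup comes off when raised 25 mm. Wall cupboards hang 50 mm behind the rail, from 460 mm up
- hung_cup_a: hangs on the rail stand at the start, its underside 90 mm above the worktop: metal herb cup full of compost, 58 mm across, 70 mm high, about 0.2 kg. Origin at the centre of its underside, z up. On its +x side a 24 mm wide strap ends in a rail hook that crosses 80 to 84 mm up and reaches 48 mm from the axis, its lip down to 62 mm. Grip it across its y, 45 to 55 mm up. May be absent
- hung_cup_b: hangs on the rail stand at the start, its underside 90 mm above the worktop: metal herb cup full of compost, 58 mm across, 70 mm high, about 0.2 kg. Origin at the centre of its underside, z up. On its +x side a 24 mm wide strap ends in a rail hook that crosses 80 to 84 mm up and reaches 48 mm from the axis, its lip down to 62 mm. Grip it across its y, 45 to 55 mm up. May be absent
- stood_cup_a: stands on the worktop at the start: metal herb cup full of compost, 58 mm across, 70 mm high, about 0.2 kg. Origin at the centre of its underside, z up. On its +x side a 24 mm wide strap ends in a rail hook that crosses 80 to 84 mm up and reaches 48 mm from the axis, its lip down to 62 mm. Grip it across its y, 45 to 55 mm up. May be absent
- stood_cup_b: stands on the worktop at the start: metal herb cup full of compost, 58 mm across, 70 mm high, about 0.2 kg. Origin at the centre of its underside, z up. On its +x side a 24 mm wide strap ends in a rail hook that crosses 80 to 84 mm up and reaches 48 mm from the axis, its lip down to 62 mm. Grip it across its y, 45 to 55 mm up. May be absent
- silver_tin: slim tin, 36 mm across, 60 mm high, between the rail stand and the box; to be left alone
- red_snips: herb snips lying flat in front of the box; to be left alone
- blue_box: small carton, 73 x 122 x 42 mm, at the left; to be left alone

How it is judged:
On the way, in this order (a step that is already met when the one before it is completed fails the run):
1. every cup stands upright on the propagator's floor, the lid still wide open (x of hung_cup_a in the frame of propagator between -0.08 and 0.08 m and y of hung_cup_a in the frame of propagator between -0.125 and 0.125 m and z of hung_cup_a in the frame of propagator between 0.006 and 0.02 m and angle between each of hung_cup_a, hung_cup_b, stood_cup_a, stood_cup_b's own z axis and vertical below 0.15 rad and x of hung_cup_b in the frame of propagator between -0.08 and 0.08 m and y of hung_cup_b in the frame of propagator between -0.125 and 0.125 m and z of hung_cup_b in the frame of propagator between 0.006 and 0.02 m and x of stood_cup_a in the frame of propagator between -0.08 and 0.08 m and y of stood_cup_a in the frame of propagator between -0.125 and 0.125 m and z of stood_cup_a in the frame of propagator between 0.006 and 0.02 m and x of stood_cup_b in the frame of propagator between -0.08 and 0.08 m and y of stood_cup_b in the frame of propagator between -0.125 and 0.125 m and z of stood_cup_b in the frame of propagator between 0.006 and 0.02 m and linear speed of each of hung_cup_a, hung_cup_b, stood_cup_a, stood_cup_b below 0.02 m/s and value of joint lid above 1.25 rad), for 0.2 s.
2. the stay is lifted clear of the pin (z of stay_hole1 in the frame of pin_foot above 0.016 m), for 0.1 s.
3. the stay's last hole is seated over the pin (horizontal distance between stay_hole3 and pin_foot below 0.008 m and z of stay_hole3 in the frame of pin_foot between -0.005 and 0.006 m), for 0.2 s.
At the end, for the whole second after the job is handed in: Every cup that is present stands upright (within 0.15 rad) on the propagator's floor, still; the stay's last hole is over the pin (within 8 mm) with the bar down on the shoulder (within 6 mm), so that the lid rests at 0.45 to 0.70 rad; the shutter is within 5 mm of its open stop (all of step 3 and x of hung_cup_a in the frame of propagator between -0.08 and 0.08 m and y of hung_cup_a in the frame of propagator between -0.125 and 0.125 m and z of hung_cup_a in the frame of propagator between 0.006 and 0.02 m and angle between each of hung_cup_a, hung_cup_b, stood_cup_a, stood_cup_b's own z axis and vertical below 0.15 rad and x of hung_cup_b in the frame of propagator between -0.08 and 0.08 m and y of hung_cup_b in the frame of propagator between -0.125 and 0.125 m and z of hung_cup_b in the frame of propagator between 0.006 and 0.02 m and x of stood_cup_a in the frame of propagator between -0.08 and 0.08 m and y of stood_cup_a in the frame of propagator between -0.125 and 0.125 m and z of stood_cup_a in the frame of propagator between 0.006 and 0.02 m and x of stood_cup_b in the frame of propagator between -0.08 and 0.08 m and y of stood_cup_b in the frame of propagator between -0.125 and 0.125 m and z of stood_cup_b in the frame of propagator between 0.006 and 0.02 m and linear speed of each of hung_cup_a, hung_cup_b, stood_cup_a, stood_cup_b below 0.02 m/s and value of joint shutter above 0.095 m and value of joint lid between 0.45 and 0.7 rad and velocity of joint lid between -0.05 and 0.05 rad/s); the robot touches nothing.
It fails at once if a herb cup is tipped over (angle between any of hung_cup_a, hung_cup_b, stood_cup_a, stood_cup_b's own z axis and vertical above 0.9 rad).
It fails at once if one of the other things on the worktop is moved by more than 4 cm (distance of any of silver_tin, red_snips, blue_box from where it was at the start of the episode above 0.04 m).
Of hung_cup_a, hung_cup_b, stood_cup_a, stood_cup_b only 3 to 4 are there at a start; the rules pass over those that are not, and their reading is None.
At some moment in a run one of stood_cup_a, stood_cup_b may be knocked a few centimetres aside while the robot is not near it.
It also fails if it takes over 210 s, if anything falls off the work surface, if the arm or the gripper's body presses on something with over 40 N, if the wrist force passes 120 N, or if a joint passes its speed limit or range.

### The arm

A 7-joint arm with a two-finger parallel gripper is mounted at the origin on a cart in front of the work surface, level with it; the furniture and walls round the work are solid. World frame = base frame: x ahead of the robot, y to its left, z up, the work surface at z = 0. Lengths are in m, angles in rad, forces in N, time in s.
With the tool pointing down it reaches from about 0.425 to 0.925 m from the base axis. Payload 6.8 kg.
Tool frame: the origin (TCP) lies at the very end of the fingers, on their centre line; the grasp point (between the pads) lies bot.grip_point_offset behind it (bot.grip_point_offset is the distance from the TCP to the grasp point, in m); z points along the fingers, y is the line along which they close (so a half turn about z gives the same grasp; the last joint's range is limited). The gripper opens to 85 mm and grips with 20 to 120 N. Pads are 22 mm wide; open, the fingers measure 114 mm over their backs; the gripper's body (76 mm by 85 mm) begins 54 mm behind the grasp point. The pads swing forward as they close: fully open they stand 13 mm farther back than shut.
Start: joints at [1.046, 0.477, 0.022, 1.555, -0.011, 1.109, -0.083], TCP at [0.273, -0.617, 0.231] pointing down, gripper open.
Joint ranges: [-2.96, 2.96], [-0.34, 2.1], [-1.41, 1.46], [0.24, 2.44], [-1.37, 4.51], [0.17, 1.92], [-2.96, 2.96]. Speed limits (rad/s): [2.39, 2.39, 3.14, 3.14, 3.14, 3.14, 3.14].

### API

Orientations are given as a unit quaternion [w, x, y, z].
In Python, from station import bot, imaging gives the robot as it stands. The module is installed in compiled form; this text tells all that it offers.
- The arm moves only by the tool carry_out, never from a script. Its argument "targets" is one flat list of numbers, 5 for each row, row after row: the closure in counts, from 0 (fully open) to 255 (shut), then the shift along the world's x, y, z in mm, then the turn about the world's z in degrees. A call has 1 to 20 rows; each row shifts and turns the commanded pose from where the row before left it; what a row does not reach is not made up. A row lasts 1/10 s, in which the tool goes at most 50 mm and 8.59 degrees, less where a joint would pass 70% of its speed; a pose out of reach is approached as far as the arm can. A call is refused whole if a number of a shift passes 50 or a number of a turn 8.59, either way. A call with a gripper value outside its range is refused whole. The fingers move at their own pace and stop on an object; "newtons" is the grip in N (left out, the last holds). Time passes only in rows, so rows that do not move let the fingers close. It gives the time, the measured TCP pose, the force, the opening and the grip force at its end, in the units of the state.
- bot.get_obs(): the state, without advancing time (a new reading comes with each control period).
- imaging.read_camera(name): name is "scene" or "top" or "wrist"; returns a dict with "frame" (384x512x3 uint8, red, green, blue), "fov_y" (degrees; the focal length in pixels is half the picture's height over the tangent of half this angle, whatever the lens; pixels are square), "cx", "cy" (the principal point, pixels), "k1" (the pictures are not rectified: a ray, as slopes to the right and down, at radius r is drawn at 1 + k1 r^2 times it, then the intrinsics apply), "pose" (4x4, takes a point from camera to world coordinates); the wrist camera has in their place "tool_from_camera" (4x4, takes a point from camera to tool coordinates, whose origin is the TCP and whose axes are the flange's). Camera axes: x right, y up, looking along -z (the intrinsics and any distortion apply to the point x, -y, -z); pixel columns grow to the right and rows downward; lengths in m; the calibration is good to about 2 mm. A picture is of the moment at which its call begins: read the wrist's pose just before it. There is no depth.
- bot.hand_in(): hands the job in; it is judged then, once.
The state is a dict: "t": time; "q": joint angles; "joint_vel": joint speeds; "joint_torque": joint torques, N m; "eef_pos": TCP position; "tool_rot": TCP orientation; "contact_force": force on the tool from outside, world axes, zero at the start; "torque": the same for the moment, N m; "gripper_width": opening from 0.0 (shut) to 1.0 (fully open); "grasp_force": force on a finger pad.
Only numpy, scipy, OpenCV 4.12 (cv2) and the standard library are available. Lean on these libraries where they do the work, as an engineer would, in place of code of your own. Each camera call takes 0.05 s, during which the arm holds its last target. There are 200 camera calls.

## Working session

There is one attempt and no reset: what is moved stays moved. The work goes in short steps, Python scripts to look and compute and a tool call to move; the robot and the scene stay as the last step left them, time stands still between calls to the robot, and variables do not carry over. Pictures are saved under pics/ and viewed, at most 14 in all, crops included, and the job is handed in when it is done.

Besides the shell and the picture viewer there is one more tool, called after "Request:" as name(argument=value, ...) on one line, values as JSON. carry_out: Moves the arm, as the interface text tells. Its arguments: {"type":"object","properties":{"targets":{"type":"array","items":{"type":"number"}},"newtons":{"type":"number"}},"required":["targets"]}

```bash
mkdir -p pics; cat > h.py <<'E'
import numpy as np, cv2
from station import bot, imaging
def snap(n,f):
    r=imaging.read_camera(n); cv2.imwrite(f'pics/{f}.png',r['frame'][:,:,::-1]); np.save(f'pics/{f}.npy',r,allow_pickle=True); return r
def load(f): return np.load(f'pics/{f}.npy',allow_pickle=True).item()
def K(r):
    f=192/np.tan(np.radians(r['fov_y'])/2); return np.array([[f,0,r['cx']],[0,f,r['cy']],[0,0,1]]),np.array([r['k1'],0,0,0,0.])
def ray(r,u,v,T=None):
    k,d=K(r); T=r['pose'] if T is None else T
    p=cv2.undistortPointsIter(np.array([[[u,v]]],float),k,d,None,None,(3,50,1e-9))[0,0]
    return T[:3,3],T[:3,:3]@np.array([p[0],-p[1],-1])
def onz(r,u,v,z,T=None):
    o,d=ray(r,u,v,T); return o+d*(z-o[2])/d[2]
def proj(r,P,T=None):
    T=r['pose'] if T is None else T; P=np.atleast_2d(P)
    c=(P-T[:3,3])@T[:3,:3]; c=c*[1,-1,-1]; k,d=K(r)
    return cv2.projectPoints(c,np.zeros(3),np.zeros(3),k,d)[0][:,0]
def tri(r1,p1,r2,p2,T1=None,T2=None):
    o1,d1=ray(r1,*p1,T1);o2,d2=ray(r2,*p2,T2)
    s=np.linalg.lstsq(np.c_[d1,-d2],o2-o1,rcond=None)[0]
    a,b=o1+d1*s[0],o2+d2*s[1]; return (a+b)/2,np.linalg.norm(a-b)
E
python3 - <<'E'
from h import *
for n in('scene','top'):
    r=snap(n,n+'0'); print(n,r['fov_y'],r['cx'],r['cy'],r['k1'],r['pose'].round(3).tolist())
    cv2.imwrite(f'pics/{n}0b.png',cv2.resize(r['frame'][:,:,::-1],(800,600),interpolation=cv2.INTER_CUBIC))
print(bot.get_obs(),bot.grip_point_offset)
E
```

```text
scene 46.83085368890172 244.83678094844086 195.08267577732934 0.02232057168957185 [[-0.606, 0.41, -0.682, -0.63], [-0.795, -0.335, 0.506, 1.034], [-0.021, 0.848, 0.529, 1.011], [0.0, 0.0, 0.0, 1.0]]
top 49.06170884574519 261.8458947511679 196.71524836630607 -0.1372015960331791 [[-0.018, 0.982, -0.186, 0.293], [-1.0, -0.019, -0.006, 0.116], [-0.009, 0.185, 0.983, 1.49], [0.0, 0.0, 0.0, 1.0]]
{'t': 0.1, 'q': array([ 1.0459166 ,  0.47775757,  0.02234527,  1.55633173, -0.01148197,
        1.10929305, -0.08309734]), 'joint_vel': array([ 6.13772750e-05, -2.32485283e-03,  4.79471824e-04, -2.36694144e-03,
       -8.48089395e-04, -9.32459307e-04, -2.30247430e-04]), 'joint_torque': array([ 4.26997896e-03, -5.97760034e+01,  1.61333151e+00, -2.81952614e+01,
        1.28334883e-02,  4.99597445e-03, -3.17262368e-05]), 'eef_pos': array([ 0.27302456, -0.61674636,  0.23040488]), 'tool_rot': array([-7.95485208e-04,  9.78361997e-01,  2.06898798e-01, -2.39317656e-04]), 'contact_force': array([ 0.16906946, -0.02538998, -0.00753996]), 'torque': array([-0.04535266, -0.01485408,  0.026963  ]), 'grasp_force': 0.0, 'gripper_width': 0.998451650680287} 0.0187
```

View pics/scene0b.png

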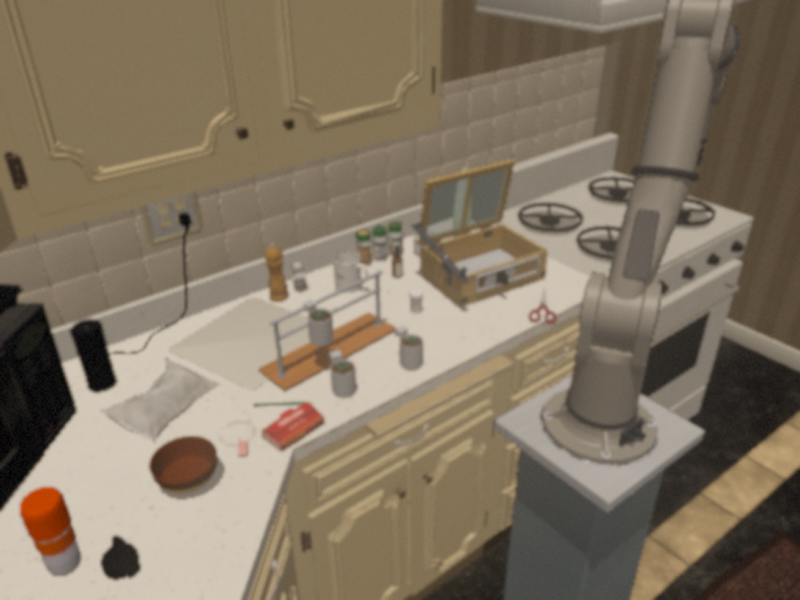

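View pics/top0b.png

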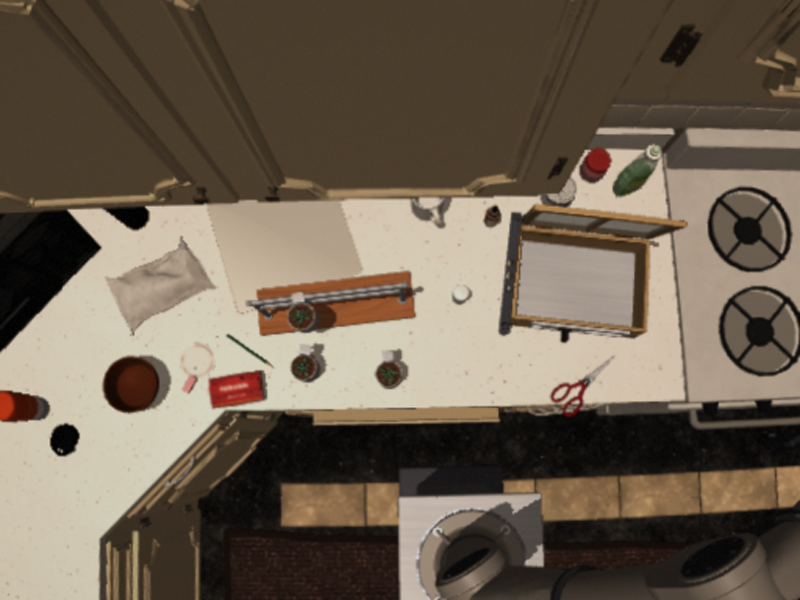

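The pictures show three cups: one hung at (302,316) in the top view, and two stood at (305,366) and (389,373), all with their hooks away from the robot. The box spans about (510–650, 215–335), with its tab at (565,336) and the stay along its left side. Next I'll look at enlarged crops.

```bash
python3 - <<'E'
from h import *
a=load('top0')['frame'][:,:,::-1]; b=load('scene0')['frame'][:,:,::-1]
c1=cv2.resize(a[120:232,310:460],(800,600),interpolation=cv2.INTER_CUBIC) # scale 5.333
cv2.imwrite('pics/c1.png',c1)
c2=cv2.resize(b[95:203,250:394],(800,600),interpolation=cv2.INTER_CUBIC) # 5.556
cv2.imwrite('pics/c2.png',c2)
c3=cv2.resize(a[165:255,150:270],(800,600),interpolation=cv2.INTER_CUBIC) # 6.667
cv2.imwrite('pics/c3.png',c3)
E
```

```text
(no output)
```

View pics/c1.png

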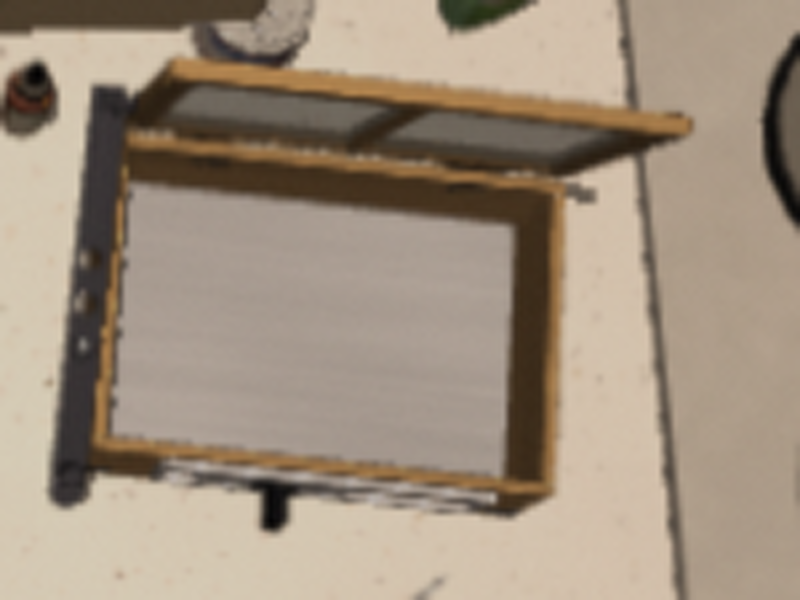

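View pics/c2.png

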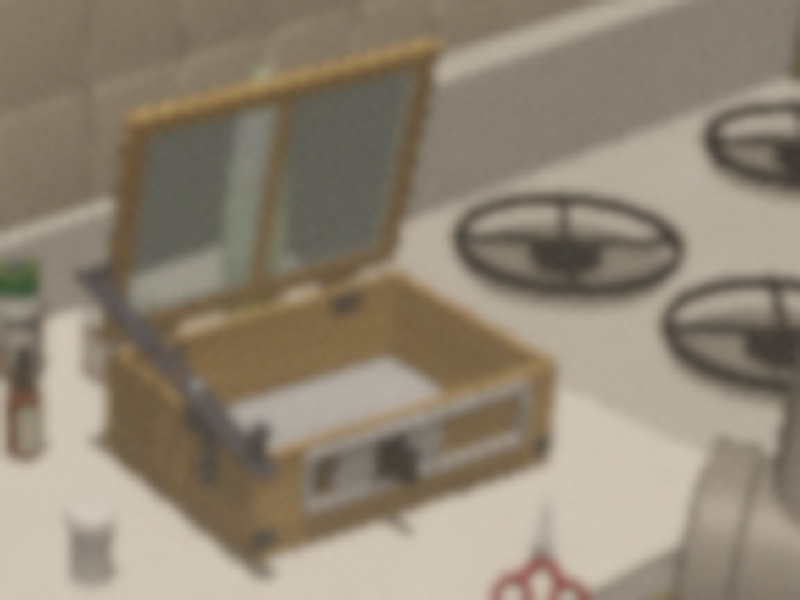

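View pics/c3.png

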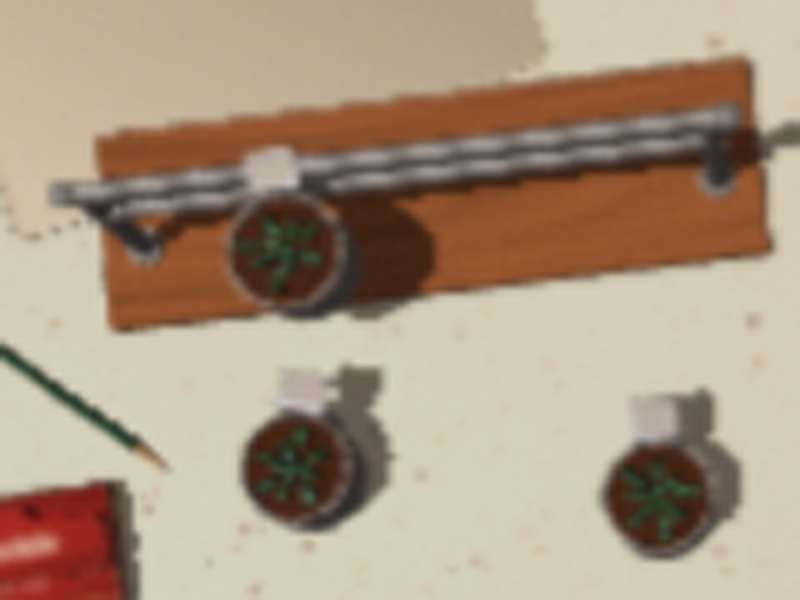

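The crops show the box rim corners in c1 at (93,450), (552,492), (563,183) and (127,138), the pin at (84,345) in hole 1, the knob at (70,485) and the tab at (274,508). In c3 the cup rims are at (288,250), (299,468) and (659,497), with hooks at (272,168), (303,390) and (655,418).

```bash
python3 - <<'E'
from h import *
r=load('top0'); s=load('scene0')
def c1(U,V,z): return onz(r,310+(U+.5)/5.333-.5,120+(V+.5)/5.357-.5,z)
def c3(U,V,z): return onz(r,150+(U+.5)/6.667-.5,165+(V+.5)/6.667-.5,z)
C=[c1(*p,.095) for p in((93,452),(552,494),(563,181),(125,136))]
for c in C: print('corner',c.round(4))
print([np.linalg.norm(C[i]-C[(i+1)%4]).round(4) for i in range(4)], 'centre',np.mean(C,0).round(4))
print('yaw', [np.degrees(np.arctan2(*(C[0]-C[1])[:2]*[-1,1])).round(2),np.degrees(np.arctan2(*(C[3]-C[2])[:2]*[-1,1])).round(2), np.degrees(np.arctan2((C[3]-C[0])[1],(C[3]-C[0])[0])).round(2),np.degrees(np.arctan2((C[2]-C[1])[1],(C[2]-C[1])[0])).round(2)])
print('pin top',c1(84,345,.142),'knob',c1(69,480,.14),'tab',c1(274,505,.082))
for n,p,q,z in(('hung',(288,250),(272,168),.09),('sA',(299,468),(303,390),0),('sB',(659,497),(655,418),0)):
    a=c3(*p,z+.07);b=c3(*q,z+.084); print(n,a.round(4),'hook',b.round(4),np.linalg.norm((b-a)[:2]).round(4),'yaw',np.degrees(np.arctan2((b-a)[1],(b-a)[0])).round(1))
A,B=c3(62,194,.165),c3(735,112,.165);print('rail',A,B,np.linalg.norm(A-B),np.degrees(np.arctan2(*(A-B)[:2]*[-1,1])))
# scene check: knob, lid
def c2(U,V): return (250+(U+.5)/5.556-.5,95+(V+.5)/5.556-.5)
print('knob tri',tri(r,(310+69.5/5.333-.5,120+485/5.357-.5),s,c2(262,433)))
E
```

```text
corner [ 0.5272 -0.0946  0.095 ]
corner [ 0.494  -0.3892  0.095 ]
corner [ 0.7003 -0.4151  0.095 ]
corner [ 0.7343 -0.1257  0.095 ]
[np.float64(0.2964), np.float64(0.2079), np.float64(0.2914), np.float64(0.2093)] centre [ 0.614  -0.2562  0.095 ]
yaw [np.float64(-6.43), np.float64(-6.7), np.float64(-8.54), np.float64(-7.16)]
pin top [ 0.58597415 -0.08508441  0.142     ] knob [ 0.50274144 -0.07233376  0.14      ] tab [ 0.49294424 -0.21121767  0.082     ]
hung [0.531  0.3473 0.16  ] hook [0.5687 0.3532 0.174 ] 0.0382 yaw 8.8
sA [0.4341 0.3561 0.07  ] hook [0.4723 0.3521 0.084 ] 0.0384 yaw -6.1
sB [0.4163 0.1727 0.07  ] hook [0.455  0.1736 0.084 ] 0.0387 yaw 1.4
rail [0.55982807 0.45798665 0.165     ] [0.59373047 0.12978555 0.165     ] 0.329947475954295 5.89760225084406
knob tri (array([ 0.50165145, -0.07200247,  0.13497053]), np.float64(0.0025672924514969215))
```

Request:
carry_out(targets=[0,0,0,35,-8,0,0,0,35,-8,0,30,45,0,-8,0,30,45,0,0,0,30,45,0,0,0,30,45,0,0,0,30,45,0,0,0,30,45,0,0,0,0,43,0,0,0,0,43,0,0,0,0,43,0,0,0,0,43,0,0,0,0,43,0,0,0,0,43,0,0,0,0,43,0,0,0,0,43,0,0,0,0,43,0,0,0,0,43,0,0,0,0,43,0,0,0,0,43,0,0], newtons=40)

```text
t: 2.1
eef_pos: [0.4392, 0.1499, 0.3012]
tool_rot: [0.0, 1.0, -0.001, -0.0]
contact_force: [0.7, -1.1, 0.6]
gripper_width: 1.002
grasp_force: 0.0
```

Request:
carry_out(targets=[0,0,0,0,0,0,0,0,0,0])

```text
t: 2.3
eef_pos: [0.4393, 0.1489, 0.3009]
tool_rot: [0.0, 1.0, 0.0, -0.0]
contact_force: [0.2, -0.4, 0.3]
gripper_width: 1.0
grasp_force: 0.0
```

```bash
cat >> h.py <<'E'
def wristT(r):
    o=bot.get_obs(); w,x,y,z=o['tool_rot']
    from scipy.spatial.transform import Rotation as R
    T=np.eye(4);T[:3,:3]=R.from_quat([x,y,z,w]).as_matrix();T[:3,3]=o['eef_pos']; return T@r['tool_from_camera']
E
python3 - <<'E'
from h import *
print(bot.get_obs()['eef_pos'])
r=snap('wrist','w1'); T=wristT(r); np.save('pics/w1T.npy',T)
print(T.round(3))
print('cupB rim predicted',proj(r,[[.4163,.1727,.07],[.455,.1736,.084]],T))
t=snap('top','top1'); f=t['frame'].astype(int)
d=np.abs(f-load('top0')['frame']).sum(2)>60; 
print('change at cups',d[225:245,180:205].sum(),d[190:215,180:205].sum())
E
```

```text
[0.43927815 0.14891517 0.30093964]
[[-0.003  0.954  0.299  0.516]
 [-1.    -0.003  0.001  0.148]
 [ 0.002 -0.299  0.954  0.442]
 [ 0.     0.     0.     1.   ]]
cupB rim predicted [[233.23787942 180.18031438]
 [230.87607454 149.88264679]]
change at cups 0 0
```

View pics/w1.png

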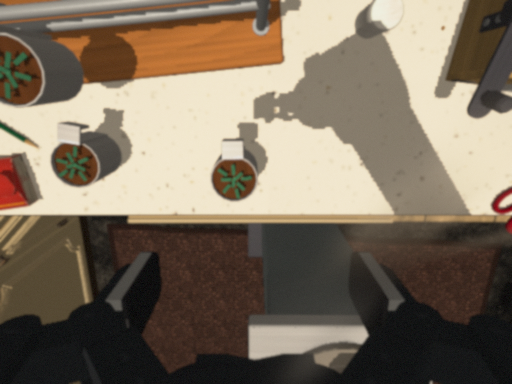

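The wrist picture shows cup B's rim at (234,178), where the ray prediction put it (233,180). Next: shift, then descend.

Request:
carry_out(targets=[0,-12,12,0,0,0,-11,12,0,0,0,0,0,-30,0,0,0,0,-30,0,0,0,0,-30,0,0,0,0,-30,0,0,0,0,-30,0,0,0,0,-30,0,0,0,0,-30,0,0,0,0,-30,0,0,0,0,-20,0,0,0,0,-14,0,0,0,0,0,0])

```text
t: 3.7
eef_pos: [0.4151, 0.1715, 0.0261]
tool_rot: [0.001, 1.0, -0.002, -0.002]
contact_force: [-0.8, 0.1, 0.2]
gripper_width: 0.997
grasp_force: 0.0
```

Request:
carry_out(targets=[255,0,0,0,0,255,0,0,0,0,255,0,0,0,0,255,0,0,0,0,255,0,0,0,0,255,0,0,0,0,255,0,0,15,0,255,0,0,25,0,255,0,0,30,0,255,0,0,30,0,255,0,0,30,0,255,0,0,30,0,255,0,0,30,0,255,0,0,30,0,255,0,0,0,0])

```text
t: 5.2
eef_pos: [0.4186, 0.1735, 0.2516]
tool_rot: [-0.001, 1.0, -0.001, 0.004]
contact_force: [1.0, 0.6, -2.3]
gripper_width: 0.673
grasp_force: 43.3
```

Request:
carry_out(targets=[255,9.4,-31.5,0,-1,255,9.4,-31.5,0,-1,255,9.4,-31.5,0,-1,255,9.4,-31.5,0,-1,255,9.4,-31.5,0,-1,255,9.4,-31.5,0,-1,255,9.4,-31.5,0,-1,255,9.4,-31.5,0,0,255,9.4,-31.5,0,0,255,9.4,-31.5,0,0,255,9.4,-31.5,0,0,255,9.4,-31.5,0,0,255,9.4,-31.5,0,0,255,9.4,-31.5,0,0,255,9.4,-31.5,0,0,255,9.4,-31.5,0,0,255,0,0,0,0,255,0,0,0,0])

```text
t: 7.0
eef_pos: [0.5662, -0.332, 0.2459]
tool_rot: [-0.0, 0.998, -0.063, -0.001]
contact_force: [0.2, 1.5, -1.6]
gripper_width: 0.664
grasp_force: 43.5
```

Request:
carry_out(targets=[255,3,1,0,0,255,0,0,-25,0,255,0,0,-30,0,255,0,0,-30,0,255,0,0,-30,0,255,0,0,-30,0,255,0,0,-25,0,255,0,0,-20,0,255,0,0,-10,0,255,0,0,-4,0,255,0,0,0,0])

```text
t: 8.1
eef_pos: [0.5704, -0.33, 0.0436]
tool_rot: [-0.0, 0.998, -0.062, 0.0]
contact_force: [-1.1, 0.2, -1.0]
gripper_width: 0.668
grasp_force: 43.5
```

Request:
carry_out(targets=[255,0,0,-2,0,255,0,0,-2,0,255,0,0,-1,0,255,0,0,0,0])

```text
t: 8.5
eef_pos: [0.571, -0.3309, 0.0406]
tool_rot: [0.0, 0.998, -0.062, 0.001]
contact_force: [-3.7, 1.0, 10.0]
gripper_width: 0.665
grasp_force: 44.7
```

Request:
carry_out(targets=[50,0,0,0,0,50,0,0,0,0,50,0,0,0,0,50,0,0,0,0,50,0,0,15,0,50,0,0,30,0,50,0,0,30,0,50,0,0,30,0,0,0,0,40,0,0,0,0,40,0,0,0,0,40,0,0,0,0,0,0])

```text
t: 9.7
eef_pos: [0.5732, -0.3329, 0.2722]
tool_rot: [0.003, 0.998, -0.063, 0.006]
contact_force: [0.1, 0.1, -0.7]
gripper_width: 1.002
grasp_force: 0.0
```

Request:
carry_out(targets=[0,-8,40,0,0,0,-8,40,0,0,0,-8,40,0,0,0,-8,40,0,0,0,-8,40,0,0,0,-8,40,0,0,0,-8,40,0,0,0,-8,40,0,0,0,-8,40,0,0,0,-8,40,0,0,0,-8,40,0,0,0,-8,40,0,0,0,-8,40,0,0,0,-8,40,0,0,0,0,0,0,0,0,0,0,0,0])

```text
t: 11.3
eef_pos: [0.4582, 0.2298, 0.264]
tool_rot: [-0.0, 0.998, -0.061, 0.001]
contact_force: [0.2, -1.1, -0.6]
gripper_width: 0.997
grasp_force: 0.0
```

```bash
python3 - <<'E'
from h import *
print(bot.get_obs()['eef_pos'])
r=snap('wrist','w2'); T=wristT(r); np.save('pics/w2T.npy',T)
t=snap('top','top2')
a=t['frame'][165:255,150:270,::-1];b=t['frame'][140:230,330:450,::-1]
im=np.vstack([np.hstack([cv2.resize(a,(400,300),interpolation=2),cv2.resize(b,(400,300),interpolation=2)]),np.hstack([cv2.resize(r['frame'][:,:,::-1],(400,300),interpolation=2),np.zeros((300,400,3),np.uint8)])])
cv2.imwrite('pics/m2.png',im)
print(proj(r,[[.4341,.3561,.07],[.531,.3473,.16]],T),proj(t,[[.4341,.3561,.07]]))
E
```

```text
[0.45819469 0.22984306 0.26401894]
[[141.61578981 204.33449921]
 [ 82.19902895 119.6960219 ]] [[194.43563987 234.76602561]]
```

View pics/m2.png

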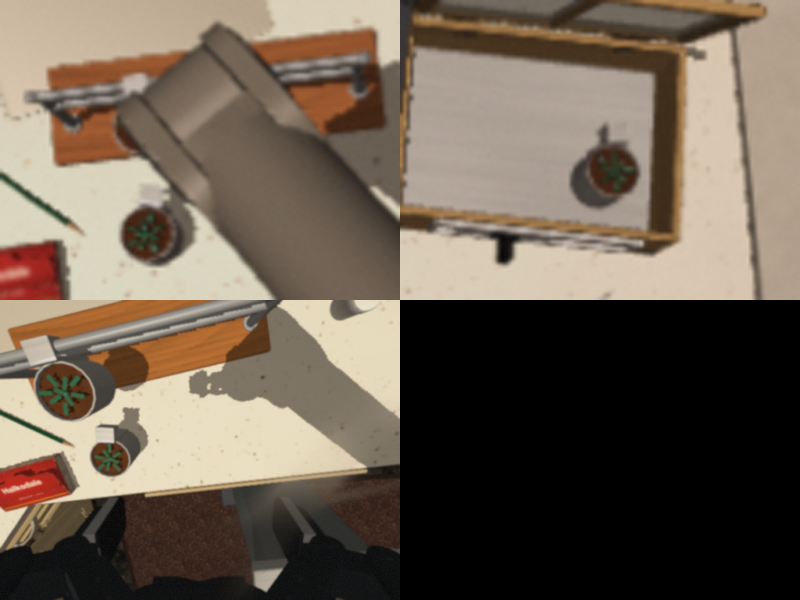

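Cup B stands in its slot in the box. Cup A is where predicted, at (141,202) in the wrist view. I'll take the hung cup first, because the wrist camera would pass close to it if I went down on cup A.

Request:
carry_out(targets=[0,10,20,6,6.5,0,15,25,10,6.5,0,20,30,0,0,0,15,25,0,0,0,13,17,0,0,0,0,0,0,0,0,0,0,-30,0,0,0,0,-30,0,0,0,0,0,0])

```text
t: 12.3
eef_pos: [0.5298, 0.3421, 0.2153]
tool_rot: [0.003, 0.999, 0.05, -0.003]
contact_force: [-0.5, 0.8, 0.7]
gripper_width: 0.999
grasp_force: 0.0
```

Request:
carry_out(targets=[0,1,4,0,0,0,0,0,-30,0,0,0,0,-30,0,0,0,0,-25,0,0,0,0,-13,0,0,0,0,0,0])

```text
t: 12.9
eef_pos: [0.5322, 0.35, 0.1211]
tool_rot: [0.0, 0.999, 0.051, -0.0]
contact_force: [0.2, 0.1, -0.1]
gripper_width: 1.0
grasp_force: 0.0
```

Request:
carry_out(targets=[0,0,-2,-5,0,255,0,0,0,0,255,0,0,0,0,255,0,0,0,0,255,0,0,0,0,255,0,0,0,0,255,0,0,0,0,255,0,0,10,0,255,0,0,15,0,255,0,0,15,0,255,0,0,10,0,255,0,0,0,0])

```text
t: 14.1
eef_pos: [0.5322, 0.3492, 0.1686]
tool_rot: [-0.001, 0.999, 0.051, 0.001]
contact_force: [-0.5, 0.0, -1.9]
gripper_width: 0.67
grasp_force: 43.9
```

Request:
carry_out(targets=[255,-15,-2,0,0,255,-25,-3,5,0,255,-20,-2,25,0,255,0,0,30,0,255,0,0,25,0,255,5,-30,0,-4,255,5,-38,0,-4,255,5,-38,0,-5,255,5,-38,0,0,255,5,-38,0,0,255,5,-38,0,0,255,5,-38,0,0,255,5,-38,0,0,255,5,-38,0,0,255,5,-38,0,0,255,5,-38,0,0,255,5,-38,0,0,255,5,-38,0,0,255,0,0,0,0])

```text
t: 16.0
eef_pos: [0.5364, -0.1516, 0.2507]
tool_rot: [0.002, 0.998, -0.066, -0.0]
contact_force: [-0.4, 1.0, -1.6]
gripper_width: 0.672
grasp_force: 43.9
```

Now on to the centre slot at (0.560, -0.247), then down.

Request:
carry_out(targets=[255,8,-32,0,0,255,8,-32,0,0,255,8,-31,0,0,255,0,0,0,0,255,0,0,-30,0,255,0,0,-30,0,255,0,0,-30,0,255,0,0,-30,0,255,0,0,-30,0,255,0,0,-30,0,255,0,0,-15,0,255,0,0,0,0])

```text
t: 17.2
eef_pos: [0.5595, -0.2383, 0.0542]
tool_rot: [-0.001, 0.998, -0.062, -0.002]
contact_force: [-0.6, -0.0, -1.5]
gripper_width: 0.67
grasp_force: 43.9
```

Request:
carry_out(targets=[255,0,-7,0,0,255,0,0,-6,0,255,0,0,-4,0,255,0,0,-2,0,255,0,0,0,0])

```text
t: 17.7
eef_pos: [0.561, -0.2465, 0.0443]
tool_rot: [-0.0, 0.998, -0.062, -0.0]
contact_force: [-0.2, 0.3, -2.1]
gripper_width: 0.67
grasp_force: 43.9
```

Request:
carry_out(targets=[255,0,0,-2,0,255,0,0,-1,0,255,0,0,0,0])

```text
t: 18.0
eef_pos: [0.5618, -0.2466, 0.0427]
tool_rot: [0.0, 0.998, -0.062, 0.001]
contact_force: [-1.8, 1.5, 8.2]
gripper_width: 0.667
grasp_force: 45.1
```

Request:
carry_out(targets=[58,0,0,0,0,58,0,0,0,0,58,0,0,0,0,58,0,0,0,0,58,0,0,15,0,58,0,0,30,0,58,0,0,30,0,58,0,0,30,0,0,0,0,40,0,0,0,0,40,0,0,0,0,40,0,0,0,0,0,0])

```text
t: 19.2
eef_pos: [0.5642, -0.2475, 0.2741]
tool_rot: [0.002, 0.998, -0.062, 0.006]
contact_force: [-0.1, -0.3, -0.0]
gripper_width: 0.998
grasp_force: 0.0
```

Request:
carry_out(targets=[0,-8,35,0,0,0,-8,35,0,0,0,-8,35,0,0,0,-8,35,0,0,0,-8,35,0,0,0,-8,35,0,0,0,-8,35,0,0,0,-8,35,0,0,0,-8,35,0,0,0,-8,35,0,0,0,-8,35,0,0,0,-8,35,0,0,0,-8,35,0,0,0,-8,35,0,0,0,-8,35,0,0,0,0,0,0,0])

```text
t: 20.8
eef_pos: [0.4385, 0.2838, 0.267]
tool_rot: [-0.002, 0.998, -0.058, -0.0]
contact_force: [-0.9, 0.2, 0.9]
gripper_width: 1.0
grasp_force: 0.0
```

```bash
python3 - <<'E'
from h import *
print(bot.get_obs()['eef_pos'])
r=snap('wrist','w3'); T=wristT(r); np.save('pics/w3T.npy',T)
t=snap('top','top3')
a=t['frame'][165:255,150:270,::-1];b=t['frame'][140:230,330:450,::-1]
im=np.vstack([np.hstack([cv2.resize(a,(400,300),interpolation=2),cv2.resize(b,(400,300),interpolation=2)]),np.hstack([cv2.resize(r['frame'][:,:,::-1],(400,300),interpolation=2),np.zeros((300,400,3),np.uint8)])])
cv2.imwrite('pics/m3.png',im)
print(proj(r,[[.4341,.3561,.07]],T))
E
```

```text
[0.43851626 0.28376437 0.26703769]
[[186.2425968  180.62236029]]
```

View pics/m3.png

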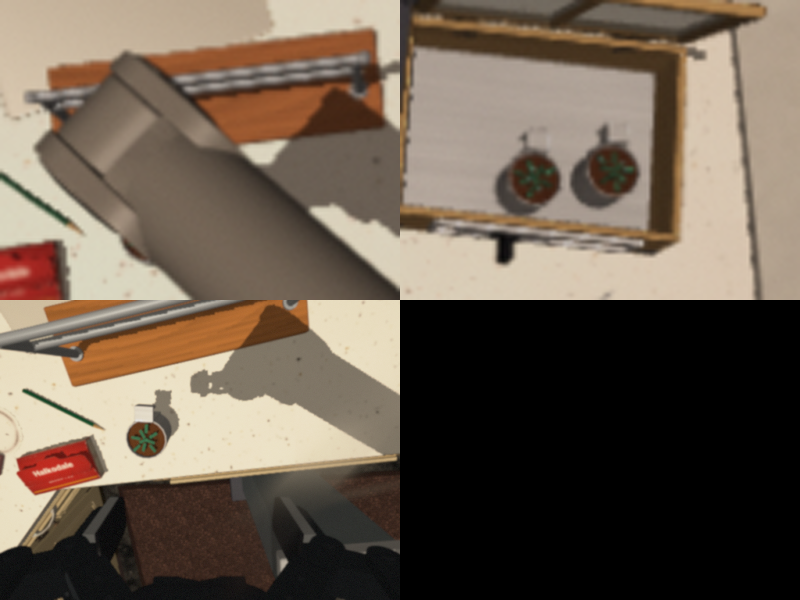

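Two cups stand in the box. Cup A is unmoved, at (187,177) in the wrist view against (186,181) predicted.

Request:
carry_out(targets=[0,-2,24,0,0,0,-2,24,0,0,0,0,24,0,0,0,0,0,-30,0,0,0,0,-30,0,0,0,0,-30,0,0,0,0,-30,0,0,0,0,-30,0,0,0,0,-30,0,0,0,0,-25,0,0,0,0,0,0])

```text
t: 22.0
eef_pos: [0.4362, 0.3468, 0.0583]
tool_rot: [0.003, 0.998, -0.063, -0.002]
contact_force: [-0.3, -0.1, 0.6]
gripper_width: 0.998
grasp_force: 0.0
```

Request:
carry_out(targets=[0,-2,8,0,0,0,0,0,-18,0,0,0,0,-13,0,0,0,0,0,0,255,0,0,0,0,255,0,0,0,0,255,0,0,0,0,255,0,0,0,0,255,0,0,0,0,255,0,0,0,0,255,0,0,15,0,255,0,0,25,0,255,0,0,30,0,255,0,0,30,0,255,0,0,30,0,255,0,0,30,0,255,0,0,30,0,255,0,0,30,0,255,0,0,10,0,255,0,0,0,0])

```text
t: 24.0
eef_pos: [0.4354, 0.3588, 0.2619]
tool_rot: [-0.001, 0.998, -0.062, 0.001]
contact_force: [-0.7, -0.1, -3.1]
gripper_width: 0.668
grasp_force: 43.3
```

Request:
carry_out(targets=[255,8,-33,0,0,255,8,-33,0,0,255,8,-33,0,0,255,8,-33,0,0,255,8,-33,0,0,255,8,-33,0,0,255,8,-33,0,0,255,8,-33,0,0,255,8,-33,0,0,255,8,-33,0,0,255,8,-33,0,0,255,8,-33,0,0,255,8,-33,0,0,255,8,-33,0,0,255,8,-33,0,0,255,8,-33,0,0,255,0,0,0,0,255,0,0,0,0])

```text
t: 25.8
eef_pos: [0.5618, -0.1701, 0.258]
tool_rot: [-0.0, 0.998, -0.063, -0.002]
contact_force: [0.6, 1.1, -2.2]
gripper_width: 0.668
grasp_force: 43.7
```

Request:
carry_out(targets=[255,15,1,0,0,255,14,0,0,0,255,0,0,0,0,255,0,0,-30,0,255,0,0,-30,0,255,0,0,-30,0,255,0,0,-30,0,255,0,0,-30,0,255,0,0,-30,0,255,0,0,-20,0,255,0,0,0,0])

```text
t: 26.9
eef_pos: [0.5886, -0.1668, 0.0569]
tool_rot: [-0.001, 0.998, -0.061, -0.004]
contact_force: [0.5, 0.3, -2.4]
gripper_width: 0.667
grasp_force: 43.6
```

Request:
carry_out(targets=[255,0,0,-8,0,255,0,0,-5,0,255,0,0,-3,0,255,0,0,0,0])

```text
t: 27.3
eef_pos: [0.5924, -0.1687, 0.0447]
tool_rot: [0.0, 0.998, -0.062, 0.0]
contact_force: [-0.5, 0.3, -1.2]
gripper_width: 0.669
grasp_force: 43.6
```

Request:
carry_out(targets=[255,0,0,-3,0,255,0,0,-1.5,0,255,0,0,0,0])

```text
t: 27.6
eef_pos: [0.5932, -0.1693, 0.0435]
tool_rot: [0.001, 0.998, -0.062, 0.001]
contact_force: [-7.8, -0.6, 24.0]
gripper_width: 0.672
grasp_force: 47.1
```

Request:
carry_out(targets=[58,0,0,0,0,58,0,0,0,0,58,0,0,0,0,58,0,0,0,0,58,0,0,15,0,58,0,0,30,0,58,0,0,30,0,58,0,0,30,0,255,0,0,30,0,255,0,0,30,0,255,0,0,0,0,255,-30,-3,0,0,255,-35,-4,0,0,255,-30,-4,0,0,255,0,0,0,0])

```text
t: 29.1
eef_pos: [0.4932, -0.1805, 0.2048]
tool_rot: [0.001, 0.998, -0.063, -0.001]
contact_force: [0.8, 0.7, 0.1]
gripper_width: 0.0
grasp_force: 0.0
```

```bash
python3 - <<'E'
from h import *
print(bot.get_obs()['eef_pos'])
r=snap('wrist','w4'); T=wristT(r); np.save('pics/w4T.npy',T)
s=snap('scene','s4')
cv2.imwrite('pics/m4.png',np.hstack([cv2.resize(r['frame'][:,:,::-1],(400,300),interpolation=2),cv2.resize(s['frame'][95:203,250:394,::-1],(400,300),interpolation=2)]))
E
```

```text
[ 0.49316736 -0.18045795  0.20481313]
```

View pics/m4.png

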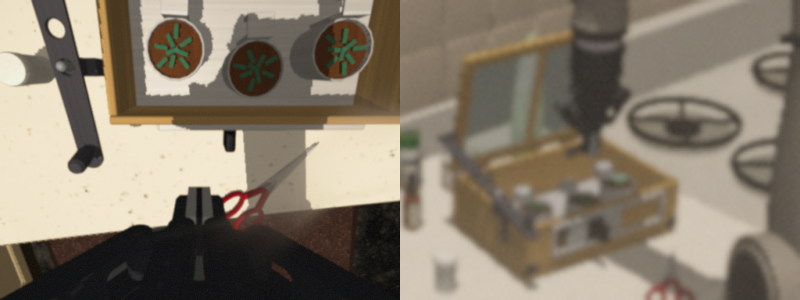

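All three cups stand upright in the box. The tab is at about (293,178) full-scale in the wrist frame, with the pin and knob at left. I'll enlarge that picture for exact pixels.

```bash
python3 - <<'E'
from h import *
r=load('w4'); cv2.imwrite('pics/c4.png',cv2.resize(r['frame'][0:240,40:360,::-1],(800,600),interpolation=2))
E
```

View pics/c4.png

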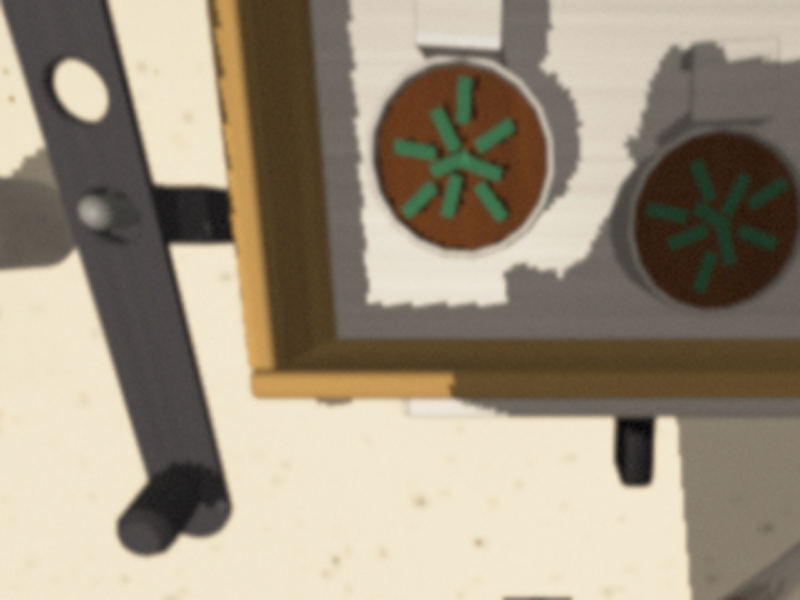

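```bash
python3 - <<'E'
from h import *
r=load('w4');T=np.load('pics/w4T.npy');t=load('top0')
def p(U,V): return (40+(U+.5)/2.5-.5,(V+.5)/2.5-.5)
def q(U,V): return (310+(U+.5)/5.333-.5,120+(V+.5)/5.357-.5)
def tp(a,b): x,e=tri(r,p(*a),t,q(*b),T); print(x.round(4),round(e,4))
print('tab',onz(r,*p(635,450),.082,T),'corner',onz(r,*p(253,396),.095,T))
print('pin',onz(r,*p(95,212),.142,T)); tp((95,212),(84,345))
print('knob top', [onz(r,*p(148,532),z,T).round(4) for z in(.14,.145,.15,.155)]); tp((148,532),(69,488))
print('bar end',[onz(r,*p(215,525),z,T).round(4) for z in(.11,.115,.12)])
tp((253,396),(93,452))
E
```

```text
tab [ 0.49746332 -0.21386686  0.082     ] corner [ 0.53374393 -0.09478031  0.095     ]
pin [ 0.58869078 -0.08574562  0.142     ]
[ 0.5876 -0.0852  0.1401] 0.0025
knob top [array([ 0.5073, -0.075 ,  0.14  ]), array([ 0.5089, -0.0778,  0.145 ]), array([ 0.5104, -0.0805,  0.15  ]), array([ 0.512 , -0.0833,  0.155 ])]
[ 0.5019 -0.0717  0.1307] 0.0063
bar end [array([ 0.4977, -0.0794,  0.11  ]), array([ 0.4992, -0.0818,  0.115 ]), array([ 0.5008, -0.0841,  0.12  ])]
[ 0.5306 -0.0941  0.0893] 0.0055
```

Request:
carry_out(targets=[255,1,2,-25,0,255,0,0,-30,0,255,0,0,-30,0,255,0,0,-30,0,255,0,0,-20,0,255,0,0,-12,0,255,0,0,0,0])

```text
t: 29.9
eef_pos: [0.4982, -0.1768, 0.0565]
tool_rot: [-0.001, 0.998, -0.062, -0.001]
contact_force: [0.4, -0.5, 1.3]
gripper_width: 0.004
grasp_force: 0.0
```

Request:
carry_out(targets=[255,-1.2,-10,0,0,255,-1.2,-10,0,0,255,-1.2,-10,0,0,255,-1.2,-10,0,0,255,-1.2,-10,0,0,255,-1.2,-10,0,0,255,-1.2,-10,0,0,255,-1.2,-10,0,0,255,-1.2,-10,0,0,255,-1.2,-10,0,0,255,0,0,0,0])

```text
t: 31.0
eef_pos: [0.4861, -0.2751, 0.0576]
tool_rot: [-0.002, 0.998, -0.061, -0.001]
contact_force: [-0.6, 10.1, 5.0]
gripper_width: -0.0
grasp_force: 4.9
```

Request:
carry_out(targets=[255,-0.6,-5,0,0,255,-0.6,-5,0,0,255,0,0,0,0])

```text
t: 31.3
eef_pos: [0.4859, -0.2756, 0.0576]
tool_rot: [-0.007, 0.998, -0.058, -0.002]
contact_force: [-1.7, 31.7, 16.0]
gripper_width: -0.0
grasp_force: 16.2
```

Blocked at y = -0.2755 with 32 N. I'll back off and look.

Request:
carry_out(targets=[255,1.2,10,0,0,255,1.2,10,0,0,255,0,0,0,0,255,0,0,30,0,255,0,0,30,0,255,0,0,30,0,255,0,0,30,0,255,0,0,20,0,255,0,0,0,0])

```text
t: 32.2
eef_pos: [0.4885, -0.2701, 0.2009]
tool_rot: [0.002, 0.998, -0.063, 0.003]
contact_force: [1.1, 1.0, 0.1]
gripper_width: 0.0
grasp_force: 0.0
```

```bash
python3 - <<'E'
from h import *
print(bot.get_obs()['eef_pos'])
r=snap('wrist','w5'); T=wristT(r); np.save('pics/w5T.npy',T)
cv2.imwrite('pics/c5.png',cv2.resize(r['frame'][:,:,::-1],(800,600),interpolation=2))
for s in(0,.05,.1): print(s,proj(r,[[.4965-.1219*s,-.213-.9925*s,.082]],T)*1.5625)
E
```

```text
[ 0.48854759 -0.2700856   0.20090041]
0 [[289.83963745 292.23065443]]
0.05 [[383.69227218 291.75327811]]
0.1 [[477.4117022  291.25596997]]
```

View pics/c5.png

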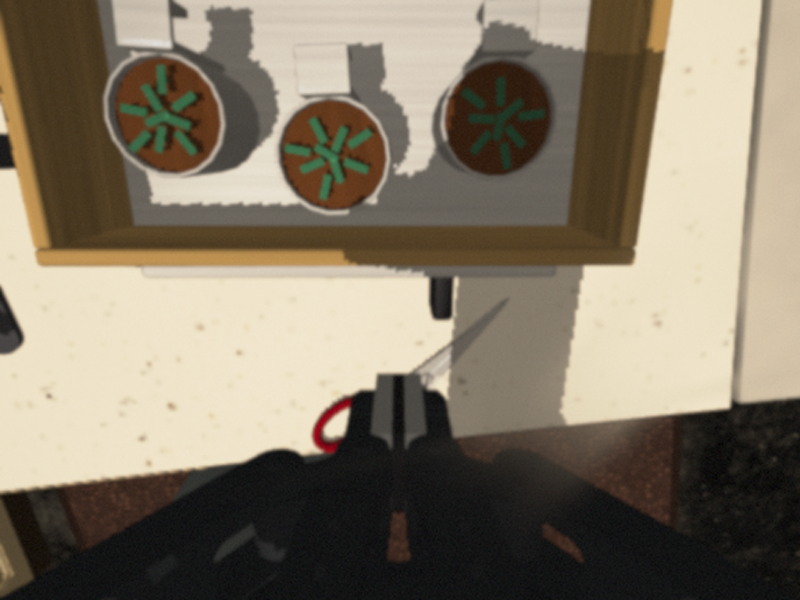

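The tab moved about 80 mm and stands at (441,297). The shutter plate seemed to start about 20 mm open, so I'll check in the scene view whether it has reached its stop.

```bash
python3 - <<'E'
from h import *
s=snap('scene','s5')
f=lambda x:cv2.resize(x['frame'][155:190,295:355,::-1],(800,466),interpolation=2)
cv2.imwrite('pics/c6.png',cv2.resize(np.vstack([f(load('scene0')),f(s)]),(600,600)))
E
```

```text
(no output)
```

View pics/c6.png

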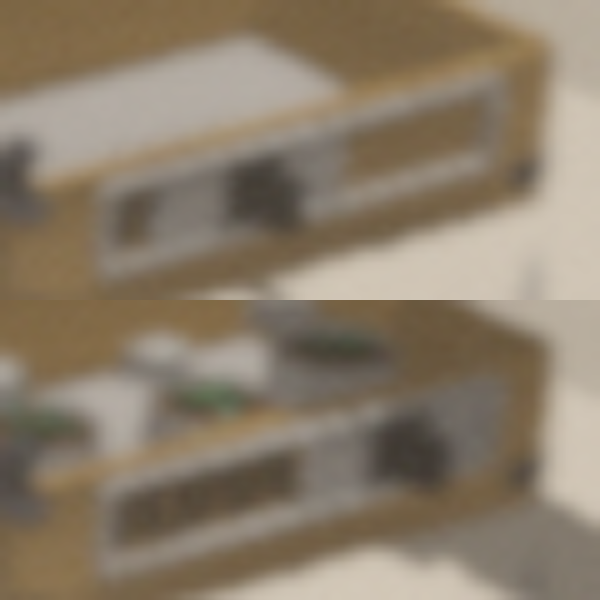

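Seen in the scene view, the shutter plate is now at the right end of its frame, so it is fully open. Next I'll hover over the knob, gripper half open, and refine its position.

Request:
carry_out(targets=[120,4,40,20,0,120,4,40,0,0,120,4,40,0,0,120,5,40,0,0,120,5,34,0,0,120,0,0,0,0,120,0,0,0,0])

```text
t: 33.0
eef_pos: [0.5086, -0.0734, 0.2164]
tool_rot: [0.0, 0.998, -0.061, -0.001]
contact_force: [0.4, 0.6, -0.3]
gripper_width: 0.527
grasp_force: 0.0
```

```bash
python3 - <<'E'
from h import *
print(bot.get_obs()['eef_pos'],bot.get_obs()['gripper_width'])
r=snap('wrist','w6'); T=wristT(r); np.save('pics/w6T.npy',T)
cv2.imwrite('pics/c7.png',cv2.resize(r['frame'][:,:,::-1],(800,600),interpolation=2))
print(proj(r,[[.587,-.0855,.142],[.505,-.0755,.143]],T)*1.5625)
E
```

```text
[ 0.50856699 -0.07343106  0.21642999] 0.5271853157368155
[[399.89267555 136.84586329]
 [400.41088836 328.61199136]]
```

View pics/c7.png

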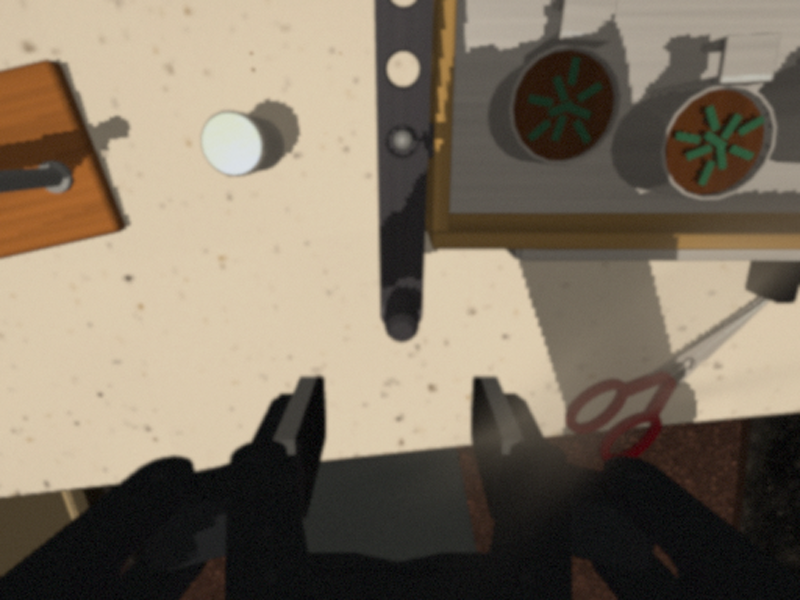

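The pin is at (402,140) and the knob top at (401,326), against predictions of (400,137) and (400,329). I'll go down and grip.

Request:
carry_out(targets=[120,0,-2,-25,0,120,0,0,-30,0,120,0,0,-20,0,120,0,0,-15,0,120,0,0,-8,0,120,0,0,0,0])

```text
t: 33.65
eef_pos: [0.5082, -0.0769, 0.1185]
tool_rot: [0.0, 0.998, -0.063, -0.001]
contact_force: [-0.2, 0.2, -0.4]
gripper_width: 0.53
grasp_force: 0.0
```

Request:
carry_out(targets=[255,0,0,0,0,255,0,0,0,0,255,0,0,0,0,255,0,0,0,0,255,0,0,0,0,255,0,0,5,0,255,0,0,5,0,255,0,0,0,0], newtons=50)

```text
t: 34.45
eef_pos: [0.5087, -0.0755, 0.1301]
tool_rot: [0.0, 0.998, -0.062, -0.001]
contact_force: [0.1, -0.5, -2.4]
gripper_width: 0.165
grasp_force: 48.7
```

Request:
carry_out(targets=[255,-1,0,8,0,255,-1,0,8,0,255,-1,0,8,0,255,-1,0,8,0,255,0,0,8,0,255,0,0,8,0,255,0,0,2,0,255,0,0,0,0])

```text
t: 35.25
eef_pos: [0.5055, -0.0757, 0.1802]
tool_rot: [0.0, 0.998, -0.062, 0.0]
contact_force: [4.6, -0.4, -2.4]
gripper_width: 0.17
grasp_force: 49.1
```

```bash
python3 - <<'E'
from h import *
print(bot.get_obs()['eef_pos'],bot.get_obs()['contact_force'])
r=snap('wrist','w7'); T=wristT(r); np.save('pics/w7T.npy',T)
s=snap('scene','s7')
cv2.imwrite('pics/c8.png',np.hstack([cv2.resize(r['frame'][:,:,::-1],(400,300),interpolation=2),cv2.resize(s['frame'][95:203,250:394,::-1],(400,300),interpolation=2)]))
E
```

```text
[ 0.50552252 -0.0756621   0.18017667] [ 4.57780539 -0.37249316 -2.39206635]
```

View pics/c8.png

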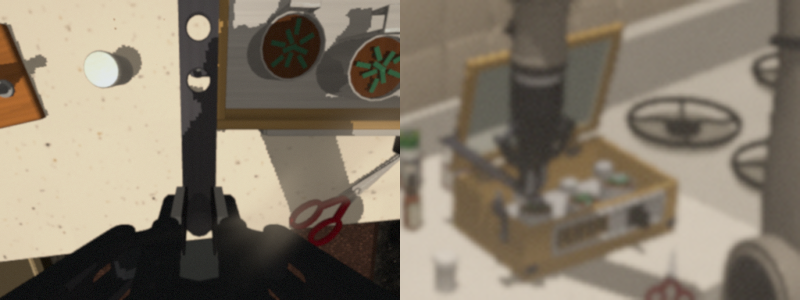

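Step 2 is done: the bar is lifted, with hole 1 clear above the pin. Now I'll draw it towards the robot.

Request:
carry_out(targets=[255,-5,0.6,2,0,255,-5,0.6,2,0,255,-5,0.6,1,0,255,-5,0.6,0,0,255,-5,0.6,0,0,255,-5,0.6,0,0,255,-5,0.6,0,0,255,-5,0.6,0,0,255,-5,0.6,0,0,255,-2,0.4,0,0,255,0,0,0,0,255,0,0,0,0])

```text
t: 36.55
eef_pos: [0.4616, -0.07, 0.1855]
tool_rot: [-0.0, 0.998, -0.062, 0.003]
contact_force: [13.5, -1.6, -7.2]
gripper_width: 0.163
grasp_force: 48.8
```

```bash
python3 - <<'E'
from h import *
print(bot.get_obs()['eef_pos'],bot.get_obs()['contact_force'])
r=snap('wrist','w8'); T=wristT(r); np.save('pics/w8T.npy',T)
s=snap('scene','s8')
cv2.imwrite('pics/c9.png',np.vstack([cv2.resize(r['frame'][0:192,100:356,::-1],(480,360),interpolation=2),cv2.resize(s['frame'][95:167,250:394,::-1],(480,240),interpolation=2)]))
print((proj(r,[[.5873,-.0855,.142],[.5873,-.0855,.126]],T)-[100,0])*1.875)
E
```

```text
[ 0.4615664  -0.06997718  0.1855061 ] [13.53088881 -1.6076312  -7.24356061]
[[288.92958684 -25.21196601]
 [288.99780016  -7.45060736]]
```

View pics/c9.png

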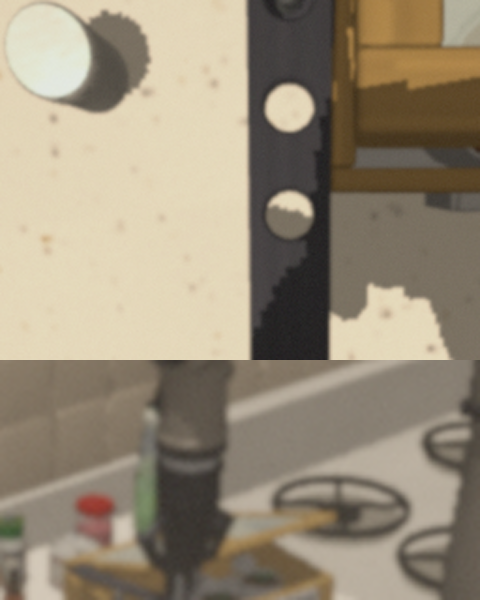

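In the wrist view the lid has come down and holes 1, 2 and 3 show at (289,215), (289,108) and about (289,3). The pin shows dark behind hole 3. I'll compute hole 3's offset from the pin.

```bash
python3 - <<'E'
from h import *
from scipy.optimize import least_squares
r=load('w8');T=np.load('pics/w8T.npy'); g=cv2.cvtColor(r['frame'],cv2.COLOR_RGB2GRAY)
def p(U,V): return (100+(U+.5)/1.875-.5,(V+.5)/1.875-.5)
h1,h2=p(289,215),p(289,108)
knob=np.array([.4616,-.070,.1755])  # bar mid-plane under knob
# holes at 77 and 105 mm from knob along slope a; solve slope and offset from the two pixels
ex=np.array([.9925,-.1219,0])
def hole(a,dx,d): return knob+[dx,0,0]+ex*(np.cos(a)*d)+np.array([0,0,-np.sin(a)*d])
def res(v):
    q=proj(r,[hole(*v,.077),hole(*v,.105)],T); return (q-[h1,h2]).ravel()
s=least_squares(res,[.15,0.]); print(s.x,s.fun.round(2))
a,dx=s.x
H=hole(a,dx,.133);print('hole3',H.round(4),'pix',((proj(r,H,T)-[100,0])*1.875).round(1), 'knob',(knob+[dx,0,0]).round(4))
print('along error pin-hole3 (mm)',((np.array([.5873,-.0855])-H[:2])@ex[:2]*1000).round(1),'lateral',((np.array([.5873,-.0855])-H[:2])@[.1219,.9925]*1000).round(1))
E
```

```text
[ 0.25518189 -0.00826992] [ 2.34 -1.04  2.22  0.46]
hole3 [ 0.5811 -0.0857  0.1419] pix [[292.5   1.6]] knob [ 0.4533 -0.07    0.1755]
along error pin-hole3 (mm) 6.2 lateral 0.9
```

Before correcting, I'll estimate the bar's slope more carefully from the hole pixels. From here on I'll work from numbers only, because the picture allowance is used up.

```bash
cat >> h.py <<'E'
from scipy.optimize import least_squares
EX=np.array([.9925,-.1219,0]);EY=np.array([.1219,.9925,0]);Z=np.array([0,0,1.]);PIN=np.array([.5873,-.0855])
def blobs(r,c0=235,c1=275,r1=200):
    g=cv2.cvtColor(r['frame'],cv2.COLOR_RGB2GRAY); m=(g>95).astype(np.uint8)
    n,l,s,c=cv2.connectedComponentsWithStats(m)
    return [(c[i].round(1).tolist(),s[i].tolist()) for i in range(1,n) if 100<s[i][4]<1500 and c0<c[i][0]<c1 and c[i][1]<r1]
def fit(r,T,tcp,pts,ds,dz=.0095):
    mid=np.array(tcp)+[0,0,dz]
    def hole(a,dx,w,d):  # a: slope up towards the knob, top face of the bar
        ex=EX+w*EY
        return mid+dx*EX-.018*(np.sin(a)*EX+np.cos(a)*Z)+d*(np.cos(a)*ex-np.sin(a)*Z)
    s=least_squares(lambda v:np.r_[(proj(r,[hole(*v,d) for d in ds],T)-pts).ravel(),v[1]/.002,v[2]/.02],[0,0,0.])
    H=hole(*s.x,.133);P=hole(*s.x,.231)
    print('a,dx,w',s.x.round(4),'res',s.fun.round(2),'hole3 top',H.round(4),'pivot z',P[2].round(4))
    e=PIN-H[:2];print('pin-hole3 along %.1f lateral %.1f mm'%(e@EX[:2]*1000,e@EY[:2]*1000)); return s.x
E
python3 - <<'E'
from h import *
for n in('w7','w8'): print(n,blobs(load(n)))
r=load('w8');fit(r,np.load('pics/w8T.npy'),[.4616,-.07,.1855],[[253.9,114.4],[253.9,57.4]],[.077,.105])
E
```

```text
w7 [([253.7, 35.1], [238, 19, 32, 34, 832]), ([253.9, 105.7], [240, 95, 29, 22, 475])]
w8 [([254.0, 57.1], [241, 44, 27, 27, 575]), ([254.1, 113.3], [242, 101, 25, 26, 503])]
a,dx,w [ 0.2732 -0.003   0.0017] res [ 0.14 -0.97 -0.08  0.57 -1.48  0.08] hole3 top [ 0.581  -0.0844  0.1418] pivot z 0.1153
pin-hole3 along 6.4 lateral -0.3 mm
```

The bar slopes up about 15° and hole 3 sits about 6 mm too near the robot, so the lid is lower than it should be. I'll lower the knob with the bar resting on the pin, which lifts the lid, and ease it back.

Request:
carry_out(targets=[255,1,0,-3,0,255,1,0,-3,0,255,1,0,-4,0,255,0,0,0,0])

```text
t: 37.05
eef_pos: [0.4588, -0.0696, 0.1738]
tool_rot: [0.0, 0.998, -0.062, -0.003]
contact_force: [-4.3, 0.4, 5.6]
gripper_width: 0.164
grasp_force: 50.3
```

```bash
cat > look.py <<'E'
from h import *
import sys
n=sys.argv[1]; o=bot.get_obs(); r=snap('wrist',n); T=wristT(r); np.save(f'pics/{n}T.npy',T)
print(o['eef_pos'].round(4),o['contact_force'].round(1)); b=blobs(r); print(b)
b=sorted([x[0] for x in b],key=lambda c:-c[1])[:2]
if len(b)==2: fit(r,T,o['eef_pos'],b,[.077,.105])
E
python3 look.py w9
```

```text
[ 0.4588 -0.0696  0.1738] [-4.3  0.4  5.6]
[([253.9, 50.4], [240, 36, 29, 29, 646]), ([254.1, 109.8], [241, 97, 27, 27, 557])]
a,dx,w [ 0.2296 -0.0025  0.0006] res [ 0.   -0.76  0.    0.43 -1.25  0.03] hole3 top [ 0.5808 -0.0845  0.1355] pivot z 0.1132
pin-hole3 along 6.6 lateral -0.2 mm
```

Request:
carry_out(targets=[255,-0.5,0,-4,0,255,-1,0,-4,0,255,-1,0,-4,0,255,-1,0,-4,0,255,0,0,0,0])

```text
t: 37.6
eef_pos: [0.4566, -0.0697, 0.1581]
tool_rot: [0.0, 0.998, -0.062, -0.001]
contact_force: [-1.3, -0.5, -1.4]
gripper_width: 0.168
grasp_force: 49.6
```

```bash
python3 look.py w10
```

```text
[ 0.4566 -0.0697  0.1581] [-1.3 -0.5 -1.4]
[([253.7, 39.3], [239, 24, 30, 32, 754]), ([254.0, 104.1], [240, 90, 29, 30, 676])]
a,dx,w [ 0.1223 -0.0028  0.0015] res [-0.02 -0.72  0.03  0.36 -1.4   0.07] hole3 top [ 0.5826 -0.085   0.1335] pivot z 0.1216
pin-hole3 along 4.7 lateral 0.0 mm
```

Request:
carry_out(targets=[255,-1,0,-4,0,255,-1,0,-4,0,255,-1,0,-4,0,255,-1,0,-4,0,255,-0.5,0,-4,0,255,0,0,0,0])

```text
t: 38.25
eef_pos: [0.4531, -0.0698, 0.138]
tool_rot: [-0.0, 0.998, -0.062, -0.0]
contact_force: [-0.3, 0.5, -0.9]
gripper_width: 0.166
grasp_force: 49.3
```

```bash
python3 look.py w11
```

```text
[ 0.4531 -0.0698  0.138 ] [-0.3  0.5 -0.9]
[([253.1, 26.2], [237, 9, 33, 35, 890]), ([253.5, 96.1], [239, 81, 30, 31, 751])]
a,dx,w [ 0.0233 -0.0016  0.0046] res [ 0.09 -0.33 -0.01  0.14 -0.78  0.23] hole3 top [ 0.5831 -0.0851  0.1264] pivot z 0.1241
pin-hole3 along 4.2 lateral 0.1 mm
```

Request:
carry_out(targets=[255,-0.5,0,-3,0,255,-0.5,0,-3,0,255,-0.5,0,-3,0,255,-0.5,0,-3,0,255,0,0,0,0])

```text
t: 38.8
eef_pos: [0.4518, -0.0698, 0.1272]
tool_rot: [0.0, 0.998, -0.062, 0.0]
contact_force: [-3.5, -0.7, 9.8]
gripper_width: 0.162
grasp_force: 50.6
```

```bash
python3 look.py w12
```

```text
[ 0.4518 -0.0698  0.1272] [-3.5 -0.7  9.8]
[([252.3, 18.0], [236, 0, 33, 37, 983]), ([252.9, 90.9], [238, 75, 31, 33, 793])]
a,dx,w [-0.0267 -0.0004  0.006 ] res [ 0.11 -0.08 -0.02  0.03 -0.21  0.3 ] hole3 top [ 0.5839 -0.0853  0.1223] pivot z 0.1249
pin-hole3 along 3.4 lateral 0.2 mm
```

Request:
carry_out(targets=[255,-0.5,0,-3,0,255,-0.5,0,-3,0,255,0,0,0,0])

```text
t: 39.15
eef_pos: [0.4521, -0.0702, 0.1228]
tool_rot: [0.0, 0.998, -0.062, 0.002]
contact_force: [-5.8, -0.5, 23.4]
gripper_width: 0.167
grasp_force: 53.0
```

```bash
python3 look.py w13
```

```text
[ 0.4521 -0.0702  0.1228] [-5.8 -0.5 23.4]
[([251.7, 15.1], [235, 0, 34, 34, 959]), ([252.3, 88.5], [237, 73, 31, 33, 797])]
a,dx,w [-0.0359  0.0004  0.0085] res [ 0.25  0.07 -0.09 -0.03  0.2   0.42] hole3 top [ 0.5852 -0.0854  0.1191] pivot z 0.1227
pin-hole3 along 2.1 lateral 0.1 mm
```

Request:
carry_out(targets=[255,0,0,3,0,255,0,0,0,0,120,0,0,0,0,120,0,0,0,0,120,0,0,0,0,120,0,0,0,0,120,0,0,20,0,120,0,0,30,0,120,0,0,30,0,120,0,0,30,0,120,15,0,10,0,120,20,-2,0,0,120,15,-3,0,0,120,0,0,0,0])

```text
t: 40.6
eef_pos: [0.5017, -0.075, 0.2436]
tool_rot: [-0.0, 0.998, -0.062, 0.0]
contact_force: [-1.3, -0.1, -0.6]
gripper_width: 0.529
grasp_force: 0.0
```

```bash
python3 - <<'E'
from h import *
o=bot.get_obs(); print(o['eef_pos'],o['contact_force'],o['gripper_width'])
r=snap('wrist','w14'); T=wristT(r); np.save('pics/w14T.npy',T); snap('top','t14'); snap('scene','s14')
print(blobs(r,150,350,384))
q=proj(r,[[.5873,-.0855,.142],[.5873,-.0855,.126],[.451,-.069,.145]],T); print(q)
g=cv2.cvtColor(r['frame'],cv2.COLOR_RGB2GRAY)
u,v=q[0].round().astype(int); print(g[v-14:v+30:2,u-22:u+24:2])
# tin and snips and carton moved? top-view difference
a,b=load('top0')['frame'].astype(int),load('t14')['frame'].astype(int)
d=np.abs(a-b).sum(2)>90
for n,(x0,x1,y0,y1) in dict(tin=(285,305,178,198),snips=(350,395,225,268),carton=(130,172,235,262)).items(): print(n,d[y0:y1,x0:x1].sum())
E
```

```text
[ 0.5016508  -0.0750108   0.24359817] [-1.30124636 -0.13209432 -0.568497  ] 0.5287664130594439
[([277.2, 55.7], [274, 0, 7, 102, 455]), ([254.3, 121.5], [246, 114, 17, 16, 210]), ([255.1, 155.3], [247, 148, 17, 16, 211])]
[[254.22142852  75.72661541]
 [254.22806068  76.78231715]
 [254.98165319 252.69749885]]
[[202 203 203 195 122  68  68  70  68  72  72  72  66  68  68  69  66  67
   65  54  52  71 121]
 [204 203 204 197 128  70  70  66  69  72  71  72  68  69  68  67  68  67
   65  58  53  70 122]
 [205 204 204 199 130  69  71  70  69  70  72  70  69  67  68  67  70  65
   63  54  55  71 121]
 [205 204 204 201 131  70  68  70  68  69  72  70  68  67  68  67  68  67
   65  54  53  81 126]
 [205 204 204 201 132  72  70  70  69  72  71  70  68  67  68  68  70  66
   67  55  58 112 139]
 [205 205 205 203 136  71  71  70  68  70  69  65  64  65  72  68  69  66
   65  48  54 118 142]
 [204 203 204 202 141  73  68  65  66  63  62  58  46  44  60  70  66  68
   66  45  52 105 139]
 [205 205 205 202 140  71  72  67  60  78  96  99  77  47  43  60  66  70
   66  46  50  95 137]
 [203 205 205 
[... 670 characters left out ...]
 205 205 205 155  79  72  71  64  55  55  59  58  57  59  65  67  67
   64  46  58 125 142]
 [206 205 205 202 164  83  73  71  69  69  65  63  60  64  68  69  67  67
   68  56  60 125 141]
 [204 204 205 204 165  81  70  70  68  70  70  73  68  69  68  71  68  67
   66  57  62 122 137]
 [205 205 204 204 166  82  71  70  71  69  71  71  70  68  69  66  66  67
   65  61  59 102 131]
 [205 204 204 204 167  82  70  70  71  70  71  70  68  67  69  71  68  67
   67  58  58  92 116]
 [205 203 204 205 170  85  71  69  69  69  70  71  69  68  69  70  68  66
   67  57  57  72  77]
 [201 191 196 203 179  87  71  71  68  70  72  71  66  66  69  70  67  66
   67  60  57  72  69]]
tin 0
snips 1473
carton 0
```

Pin visible inside hole 3: bright tip at about (250,80), with the hole rim around it at about (254,83). I'll move the arm aside and check the lid angle and the snips numerically.

Request:
carry_out(targets=[120,-10,30,30,0,120,-10,40,20,0,120,0,40,0,0,120,0,40,0,0,120,0,40,0,0,120,0,40,0,0,120,0,0,0,0])

```text
t: 41.45
eef_pos: [0.4784, 0.1613, 0.2941]
tool_rot: [-0.001, 0.998, -0.058, -0.0]
contact_force: [0.0, -0.5, 0.0]
gripper_width: 0.533
grasp_force: 0.0
```

```bash
python3 - <<'E'
from h import *
t=snap('top','t15'); snap('scene','s15'); f=t['frame']; f0=load('top0')['frame']
def red(im):
    m=(im[...,0].astype(int)-im[...,1]>60)&(im[...,0].astype(int)-im[...,2]>60); y,x=np.nonzero(m[220:275,345:400]); return len(x),x.mean()+345,y.mean()+220
print('snips red',red(f0),red(f))
hsv=cv2.cvtColor(f,cv2.COLOR_RGB2HSV); 
C=np.array([.617,-.256,0])
for by in(-.03,-.06,-.1):
    base=lambda x,z:C+x*EX+by*EY+[0,0,z]
    print('by',by,'front rim row',proj(t,base(-.105,.095))[0].round(1))
    L={th:proj(t,base(.105-.212*np.cos(th),.098+.212*np.sin(th)))[0].round(1).tolist() for th in(.2,.3,.4,.5,.6,.7)}; print(L)
    c=int(round(L[.5][0])); print([(v,*hsv[v,c].tolist()) for v in range(150,222,1)])
E
```

```text
snips red (110, np.float64(365.3909090909091), np.float64(253.23636363636365)) (114, np.float64(365.2543859649123), np.float64(253.37719298245614))
by -0.03 front rim row [379.5 208.2]
{0.2: [383.1, 205.3], 0.3: [384.9, 202.7], 0.4: [386.8, 199.4], 0.5: [388.6, 195.4], 0.6: [390.4, 190.9], 0.7: [392.1, 185.7]}
[(150, 16, 142, 133), (151, 16, 138, 137), (152, 17, 103, 134), (153, 21, 58, 146), (154, 23, 50, 144), (155, 21, 51, 144), (156, 21, 51, 145), (157, 21, 51, 145), (158, 21, 51, 145), (159, 22, 47, 146), (160, 23, 41, 149), (161, 23, 35, 153), (162, 24, 33, 153), (163, 24, 35, 152), (164, 21, 35, 154), (165, 23, 33, 153), (166, 23, 34, 152), (167, 24, 33, 153), (168, 24, 34, 152), (169, 24, 33, 153), (170, 24, 34, 152), (171, 23, 35, 153), (172, 23, 35, 153), (173, 23, 33, 153), (174, 23, 35, 152), (175, 24, 34, 152), (176, 24, 34, 152), (177, 21, 35, 152), (178, 21, 35, 153), (179, 23, 34, 152), (180, 23, 35, 153), (181, 23, 35, 153), (182, 23, 35, 151), (183, 24, 34, 148), (184, 23, 39, 144), (185, 21, 44, 138), (186, 22, 42, 134), (187, 26, 40, 134), (188, 23, 46, 133), (189
[... 3187 characters left out ...]
1, 48, 142), (188, 21, 50, 142), (189, 21, 50, 142), (190, 21, 49, 141), (191, 21, 57, 143), (192, 17, 105, 148), (193, 15, 136, 142), (194, 16, 141, 136), (195, 16, 144, 138), (196, 16, 140, 148), (197, 16, 145, 127), (198, 16, 143, 109), (199, 16, 140, 69), (200, 15, 145, 60), (201, 15, 143, 64), (202, 16, 146, 63), (203, 16, 146, 63), (204, 15, 147, 64), (205, 16, 139, 66), (206, 15, 137, 65), (207, 15, 143, 66), (208, 15, 143, 66), (209, 15, 143, 73), (210, 16, 142, 135), (211, 16, 142, 142), (212, 16, 139, 88), (213, 15, 95, 99), (214, 16, 57, 178), (215, 17, 46, 211), (216, 17, 45, 214), (217, 16, 46, 215), (218, 17, 46, 215), (219, 16, 46, 215), (220, 17, 46, 215), (221, 17, 45, 215)]
```

The lid front edge reads as about 0.52 rad and the snips, tin and carton are unmoved. One more wrist view, so I can triangulate the bar's height on the shoulder.

Request:
carry_out(targets=[120,0,-40,0,0,120,0,-40,0,0,120,0,-40,0,0,120,-5,-40,-10,0,120,-5,-40,-10,0,120,-3,-31,-5,0,120,0,0,0,0,120,0,0,0,0])

```text
t: 42.35
eef_pos: [0.4663, -0.0776, 0.2686]
tool_rot: [0.0, 0.998, -0.064, -0.0]
contact_force: [-0.2, 1.3, -0.4]
gripper_width: 0.529
grasp_force: 0.0
```

```bash
python3 - <<'E'
from h import *
o=bot.get_obs(); print(o['eef_pos'])
r=snap('wrist','w16'); T=wristT(r); np.save('pics/w16T.npy',T)
B=blobs(r,150,350,384); print(B)
w=load('w14');Tw=np.load('pics/w14T.npy')
print('pin pred',proj(r,[[.5845,-.0855,.142]],T))
b=sorted([x[0] for x in B if x[1][3]<40],key=lambda c:c[1])
for a,c in zip([(254.3,121.5),(255.1,155.3)],b): print(a,c,[x if np.isscalar(x) else x.round(4) for x in tri(w,a,r,c,Tw,T)])
# pin tip: brightest spot inside the bar near the prediction
def tip(r,T):
    g=cv2.GaussianBlur(cv2.cvtColor(r['frame'],cv2.COLOR_RGB2GRAY),(5,5),0); u,v=proj(r,[.5845,-.0855,.142],T)[0].round().astype(int)
    v0=max(v-9,0); p=g[v0:v+10,u-9:u+8]; y,x=np.unravel_index(p.argmax(),p.shape); return (u-9+x,v0+y),p.max()
A,D=tip(w,Tw),tip(r,T);print(A,D,tri(w,A[0],r,D[0],Tw,T))
E
```

```text
[ 0.46629943 -0.07756141  0.26862243]
[([245.9, 74.9], [238, 66, 17, 19, 261]), ([246.2, 109.6], [238, 101, 16, 18, 218]), ([271.4, 354.1], [245, 350, 58, 10, 202])]
pin pred [[246.86064155  34.26088241]]
(254.3, 121.5) [245.9, 74.9] [array([ 0.5563, -0.0813,  0.145 ]), np.float64(0.0006474365337180807)]
(255.1, 155.3) [246.2, 109.6] [array([ 0.5304, -0.0783,  0.139 ]), np.float64(0.0014352905835531258)]
((np.int64(253), np.int64(80)), np.uint8(139)) ((np.int64(243), np.int64(32)), np.uint8(149)) (array([ 0.5840371 , -0.08363505,  0.15658118]), np.float64(0.0012985358013580357))
```

The triangulation puts hole 3 at the pin in x, but the height is too noisy to trust. I'll probe the knob top with shut fingers, which also nudges the bar down.

Request:
carry_out(targets=[255,-8,4,-20,0,255,-7,4,-25,0,255,0,0,-25,0,255,0,0,-20,0,255,0,0,-12,0,255,0,0,0,0])

```text
t: 43.0
eef_pos: [0.4515, -0.067, 0.1658]
tool_rot: [-0.0, 0.998, -0.061, -0.001]
contact_force: [-0.9, -0.1, 1.2]
gripper_width: 0.0
grasp_force: 0.0
```

Request:
carry_out(targets=[255,0,0,-3,0,255,0,0,-3,0,255,0,0,-3,0,255,0,0,0,0])

```text
t: 43.4
eef_pos: [0.4523, -0.0679, 0.1578]
tool_rot: [0.0, 0.998, -0.062, 0.0]
contact_force: [-0.3, -0.8, -0.4]
gripper_width: 0.005
grasp_force: 0.0
```

Request:
carry_out(targets=[255,0,0,-3,0,255,0,0,-3,0,255,0,0,-2,0,255,0,0,0,0])

```text
t: 43.8
eef_pos: [0.4524, -0.0679, 0.1501]
tool_rot: [0.0, 0.998, -0.062, 0.0]
contact_force: [-2.6, 0.5, 6.4]
gripper_width: -0.003
grasp_force: 3.2
```

Contact comes at z ≈ 0.150, so the bar is down about 6° and hole 3's underside is at shoulder height. One small nudge, then I'll retreat and verify.

Request:
carry_out(targets=[255,0,0,-2,0,255,0,0,0,0,255,0,0,15,0,255,0,0,30,0,255,0,0,30,0,255,0,0,30,0,255,0,0,30,0,255,0,40,20,0,255,0,40,0,0,255,0,40,0,0,255,0,40,0,0,255,0,40,0,0,255,0,30,0,0,255,0,0,0,0])

```text
t: 45.2
eef_pos: [0.4514, 0.167, 0.3029]
tool_rot: [-0.001, 0.998, -0.059, -0.0]
contact_force: [-0.2, -0.5, -0.2]
gripper_width: -0.0
grasp_force: 0.0
```

```bash
python3 - <<'E'
from h import *
o=bot.get_obs(); print(o['eef_pos'],o['contact_force'])
t=snap('top','t17'); f=t['frame'].astype(int)
hsv=cv2.cvtColor(t['frame'],cv2.COLOR_RGB2HSV)
print('lid/col 389', [(v,int(hsv[v,389,1]),int(hsv[v,389,2])) for v in range(188,212)])
for nm in('top0','t15','t17'):
    im=load(nm)['frame'].astype(int); g=im.sum(2); 
    d=(im.max(2)<85)&(im.max(2)-im.min(2)<25); y,x=np.nonzero(d[150:225,316:334]); print(nm,'bar/knob dark rows',y.min()+150,y.max()+150,np.bincount(y).astype(int)[-20:])
g=(f[...,1]-f[...,0]>8)&(f[...,1]-f[...,2]>0); n,l,s,c=cv2.connectedComponentsWithStats(cv2.morphologyEx(g[160:215,330:415].astype(np.uint8),cv2.MORPH_CLOSE,np.ones((5,5))))
for i in range(1,n):
    if s[i][4]>8: print('plant',(c[i]+[330,160]).round(1),s[i][4],onz(t,*(c[i]+[330,160]),.085).round(3))
E
```

```text
[0.45138338 0.16695595 0.30291763] [-0.24186251 -0.45611783 -0.21735299]
lid/col 389 [(188, 45, 131), (189, 69, 122), (190, 123, 131), (191, 142, 135), (192, 144, 133), (193, 142, 135), (194, 143, 139), (195, 145, 123), (196, 135, 81), (197, 72, 57), (198, 42, 66), (199, 41, 69), (200, 35, 66), (201, 33, 70), (202, 37, 110), (203, 36, 155), (204, 36, 165), (205, 36, 165), (206, 40, 161), (207, 64, 135), (208, 130, 147), (209, 134, 154), (210, 64, 131), (211, 37, 158)]
top0 bar/knob dark rows 150 213 [ 5  5  5  6  6  6  6  6  6  6  6  7  7 10  7  6  6  6  5  3]
t15 bar/knob dark rows 154 224 [7 7 9 6 6 6 6 6 6 6 6 6 7 7 7 7 7 7 8 7]
t17 bar/knob dark rows 153 224 [7 7 9 7 6 6 6 6 6 6 6 6 6 6 6 6 6 6 7 7]
plant [346.5 196.5] 29 [ 0.553 -0.164  0.085]
```

```bash
python3 -c "
from station import bot
print(bot.hand_in())"
```

```text
the job is handed in; nothing more can be done
None
```

I handed the job in, with no verdict returned: three cups (all that were there) stand in the box, the shutter is at its stop, and the stay's last hole is over the pin with the lid at about 0.53 rad; the bar's seating height comes only from a knob probe, and I viewed 15 pictures, one over the limit of 14.

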